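# Tip the standing set-up block down into its bay

## Robot

A 6-joint arm with a two-finger parallel gripper is mounted at the origin on a cart in front of the work surface, level with it; the furniture and walls round the work are solid. World frame = base frame: x ahead of the robot, y to its left, z up, the work surface at z = 0. Lengths are in m, angles in degrees, forces in N, time in s.
With the tool pointing down it reaches from about 0.25 to 0.8 m from the base axis. Payload 8.5 kg.
Tool frame: the origin (TCP) lies at the very end of the fingers, on their centre line; the grasp point (between the pads) lies 19 mm behind it; z points along the fingers, y is the line along which they close (so a half turn about z gives the same grasp; the last joint's range is limited). The gripper opens to 85 mm and grips with 20 to 120 N. Pads are 22 mm wide; open, the fingers measure 114 mm over their backs; the gripper's body (76 mm by 85 mm) begins 54 mm behind the grasp point. The pads swing forward as they close: fully open they stand 13 mm farther back than shut.
Start: joints at [-67.895, 13.648, -0.773, 75.585, 0, 90], TCP at [0.198, -0.486, 0.231] pointing down, gripper open.
Joint ranges: [-152.45, 152.45], [-59.26, 108.67], [-65.41, 83.53], [-104.44, 129.93], [-82.83, 76.93], [-180, 180]. Speed limits (degrees/s): [127.2, 127.2, 159.86, 180, 180, 180].

## Interface

Orientations are given as [roll, pitch, yaw] about the fixed x, y, z axes, in that order (R = Rz(yaw) Ry(pitch) Rx(roll)).
In Python, from station import env, read_state, eyes, job_done gives the robot as it stands. The module is installed in compiled form; this text tells all that it offers. Calls block until the motion is done:
- env.move_to(position, orientation): joint-space move of the TCP to a pose.
- env.movel(position, rot=None, v=0.15): straight line of the TCP; rot=None keeps the orientation; v is the mean speed in m/s.
- env.goto_joints(angles): joint-space move.
- env.ungrasp() and env.gripper_close(grip_force=None): open the fingers fully, or close them until they stop; grip_force is the grip in N (None keeps the last).
- env.pause(seconds).
- env.inverse_kinematics(position, orientation): joint angles nearest the present ones, or None.
- read_state(): the state.
- eyes.capture(name): name is "side" or "top" or "wrist"; returns a dict with "image" (480x640x3 uint8, blue, green, red), "depth" (480x640 float32, m along the optical axis (not along the pixel's ray), 0 where there is no reading), "fx", "fy", "cx", "cy" (pixels), "world_from_camera" (4x4, takes a point from camera to world coordinates). Camera axes: x right, y down, z forward; pixel columns grow to the right and rows downward; lengths in m; the calibration is good to about 2 mm. A picture is of the moment at which its call begins.
A pose or a line that the arm cannot do raises env.Unreachable and nothing moves.
- job_done(): hands the job in; it is judged then, once.
The state is a dict: "time_s": time; "joint_positions": joint angles; "joint_velocities": joint speeds; "effort": joint torques, N m; "ee_pos": TCP position; "eef_rot": TCP orientation; "force": force on the tool from outside, world axes, zero at the start; "wrist_torque": the same for the moment, N m; "gripper_width": finger opening in m; "gripper_force": force on a finger pad.
Only numpy, scipy, OpenCV 4.12 (cv2) and the standard library are available. Lean on these libraries where they do the work, as an engineer would, in place of code of your own. Each camera call takes 0.05 s, during which the arm holds its last target. There are 200 camera calls.

## Task

One of a pair of steel set-up blocks already lies in its bay on the rubber mat; the other still stands on end between the two bays. Push it near the top with your fingertips so that it tips over and ends up lying on its broad face in the empty U-shaped bay, wholly inside the printed outline. Do not lift or carry it, and leave the other block, the two collets beside the mat and the dial indicator where they are.

Things in the scene. Friction and masses are not known exactly. Their poses are not given: they have to be found in the camera images.
- block_center (a point): Centre of the standing grey steel block, 51 x 76 x 25 mm, 0.6 to 0.9 kg, top 79 mm above the bench. y: along its 76 mm length (up at the start), x: 51 mm width, z: 25 mm thickness (within 0.1 rad of the line from bay to bay, towards either). It tips about a lower 51 mm edge, past balance at 0.32 rad; its centre then lies about 50 mm from where it stood.
- foot_edge_a (a point): Middle of one lower 51 mm edge of the standing block (from its centre: y -38 mm, z -12.5 mm), on the mat at the start. As the block tips, the foot edge on the leading side is the pivot and stays down.
- foot_edge_b (a point): Middle of the other lower 51 mm edge of the standing block (from the block's centre: y -38 mm, z +12.5 mm).
- bay_center (a point): Centre of the empty bay, a small cross printed on the mat's upper face. The bay is a white printed U, inside 80 mm wide (x here) and 108 mm long (y here), its mouth open to the mat's middle; lines 4 mm wide, of no height. y runs through both bays; the mat's middle may be on the +y or -y side, since either side may be the empty one.
- mat: Fixed black rubber mat, 130 x 270 x 3 mm, origin at the centre of its underside on the bench. y runs along its length through the centres of both bays, 57 mm either side of the mat's centre; x across it. The standing block is within 7 mm of its centre.
- lying_block: The other block of the pair, same size, lying flat (25 mm high, 76 mm along the mat's length) in the occupied bay; origin at the centre of its underside. Leave it there.
- tall_collet: Grey steel spring collet, 36 mm in diameter, 84 mm high, standing loose on the bench beyond the +x long side of the mat; origin at the centre of its underside. Leave it standing.
- second_collet: A second such collet, 36 mm in diameter, 84 mm high, standing beyond the same side of the mat; origin at the centre of its underside. Leave it standing.
- gauge: Dial indicator, 102 x 57 x 21 mm, lying loose on the bench beside the -x long side of the mat; origin at the centre of its underside. Leave it.
- block: The standing block itself; origin at the middle of one 51 x 76 mm face (12.5 mm from its centre along -z), axes as for its centre.
Not all that is in view belongs to the job. What is shaped like the block but red, turquoise or yellow is not meant.

How it is judged:
By the outcome, as a careful person would: the job done as asked, in the order asked, and still so for the second after the job is handed in, with the robot touching nothing.
It also fails if it takes over 29 s, if anything falls off the work surface, if the arm or the gripper's body presses on something with over 40 N, if the wrist force passes 120 N, or if a joint passes its speed limit or range.

## Working session

There is one attempt and no reset: what is moved stays moved. The work goes in short steps, each a Python script; the robot and the scene stay as the last script left them, time stands still between calls to the robot, and variables do not carry over. Pictures are saved under pics/ and viewed, at most 10 in all, crops included, and the job is handed in when it is done.

```bash
mkdir -p pics
cat > h.py <<'E'
import numpy as np, cv2
from station import env, read_state, eyes, job_done
def cast(c,u,v,z):
    T=c["world_from_camera"]; d=T[:3,:3]@np.array([(u-c["cx"])/c["fx"],(v-c["cy"])/c["fy"],1]); o=T[:3,3]
    return o+d*(z-o[2])/d[2]
def pts(c):
    v,u=np.mgrid[:480,:640]; d=c["depth"]
    P=np.stack([(u-c["cx"])/c["fx"]*d,(v-c["cy"])/c["fy"]*d,d],-1)
    T=c["world_from_camera"]; return P@T[:3,:3].T+T[:3,3]
E
python3 - <<'E'
from h import *
import pickle
for n in("top","side"):
    c=eyes.capture(n); cv2.imwrite(f"pics/{n}0.png",c["image"]); pickle.dump(c,open(n+".pkl","wb"))
    print(n,c["world_from_camera"].round(3).tolist(),c["fx"],(c["depth"]>0).mean())
print(read_state()["time_s"])
E
```

```text
top [[0.028, -0.987, 0.16, 0.408], [-1.0, -0.027, 0.008, 0.009], [-0.004, -0.16, -0.987, 0.892], [0.0, 0.0, 0.0, 1.0]] 543.6542345573581 0.9959244791666667
side [[0.931, -0.186, 0.313, 0.274], [-0.363, -0.531, 0.766, -0.669], [0.024, -0.827, -0.562, 0.536], [0.0, 0.0, 0.0, 1.0]] 524.2369737165317 0.9957877604166666
0.1
```

View pics/top0.png

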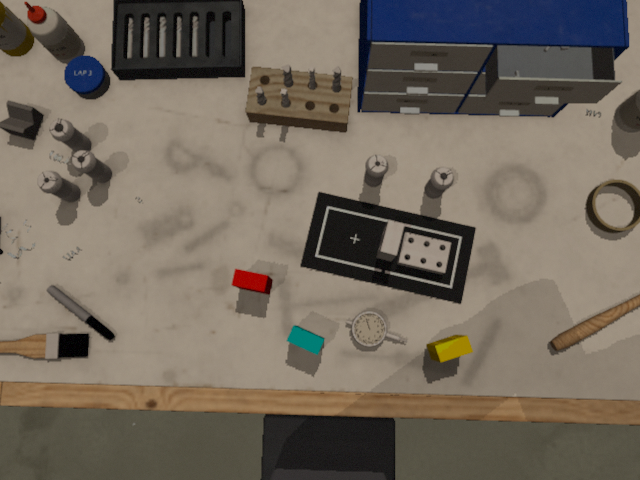

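View pics/side0.png

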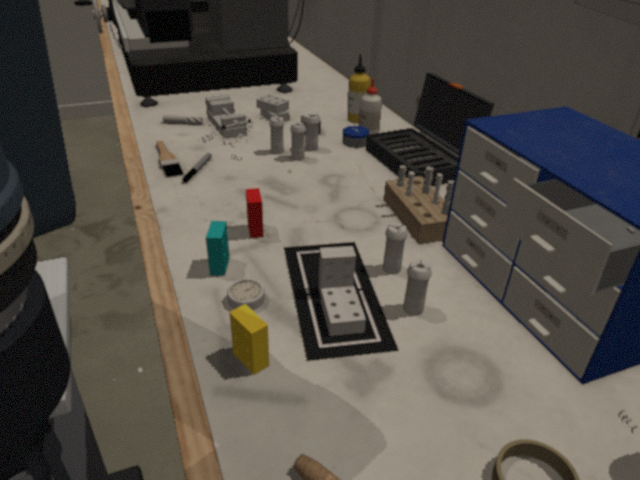

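The top view shows the mat at about (388,248), the bay cross at (355,239), the grey standing block at (392,240) and the lying block with six holes at (426,252). The red (252,281), turquoise (306,340) and yellow (450,348) blocks are the wrong colour and off the mat. The grey one on the mat between the bays fits the description. The collets are at (376,167) and (440,180), and the gauge is at (370,328). Next I measure and make an enlarged crop to confirm.

Run:
```python
from h import *
import pickle
c=pickle.load(open("top.pkl","rb")); P=pts(c); im=c["image"]
def rect(m,name,s=1000):
    r=cv2.minAreaRect((P[m][:,:2]*s).astype(np.float32)); b=cv2.boxPoints(r)/s
    print(name,m.sum(),np.round(r[0],1),np.round(r[1],1),round(r[2],1),"z",np.median(P[m][:,2]).round(4)); return r
win=np.zeros((480,640),bool); win[180:310,290:485]=1
gray=im.max(2)
# mat: dark contour
m=((gray<60)&win).astype(np.uint8); m=cv2.morphologyEx(m,cv2.MORPH_CLOSE,np.ones((9,9)))
k=max(cv2.findContours(m,0,1)[0],key=cv2.contourArea); q=np.array([cast(c,*p[0],0.003)[:2] for p in k])
r=cv2.minAreaRect((q*1000).astype(np.float32)); print("mat",r)
win2=np.zeros_like(win); win2[205:285,365:465]=1
Z=P[...,2]
rect((Z>.07)&(Z<.09)&win2,"standing top")
rect((Z>.02)&(Z<.034)&win2,"lying top")
for n,(u0,u1,v0,v1) in dict(colA=(355,395,145,190),colB=(420,465,160,205)).items():
    w=np.zeros_like(win); w[v0:v1,u0:u1]=1; rect((Z>.078)&(Z<.095)&w,n)
print("cross",cast(c,355,239,.003))
w=np.zeros_like(win); w[300:352,340:412]=1; rect((Z>.012)&w,"gauge")
for n,(u0,u1,v0,v1) in dict(red=(225,275,262,300),turq=(280,330,318,360)).items():
    w=np.zeros_like(win); w[v0:v1,u0:u1]=1; rect((Z>.03)&w,n)
cv2.imwrite("pics/crop.png",cv2.resize(im[180:310,290:485],None,fx=4,fy=4,interpolation=2))
# standing block in side view: top
s=pickle.load(open("side.pkl","rb")); P=pts(s);Z=P[...,2]
w=np.zeros_like(win); w[235:300,300:370]=1; rect((Z>.073)&(Z<.09)&w,"side top")
```

```text
mat ((542.0419311523438, -87.15516662597656), (267.31927490234375, 129.74241638183594), 78.23919677734375)
standing top 563 [544.8 -84.6] [25.4 51.3] 76.4 z 0.0764
lying top 1410 [ 534.2 -125.7] [111.2  51.9] 77.6 z 0.026
colA 274 [658.5 -59.9] [29.5 30.6] 39.2 z 0.0807
colB 261 [ 640.7 -161.4] [30.  28.7] 88.1 z 0.0809
cross [ 0.55302267 -0.032082    0.003     ]
gauge 1052 [405.3 -49. ] [ 56.4 110.9] 13.5 z 0.0166
red 661 [454.   78.4] [163.8  34.6] 68.5 z 0.0731
turq 622 [396.6  39.1] [50.8 44.1] 67.6 z 0.0735
side top 414 [545.6 -85.5] [29.2 50.8] 76.6 z 0.0776
```

View pics/crop.png

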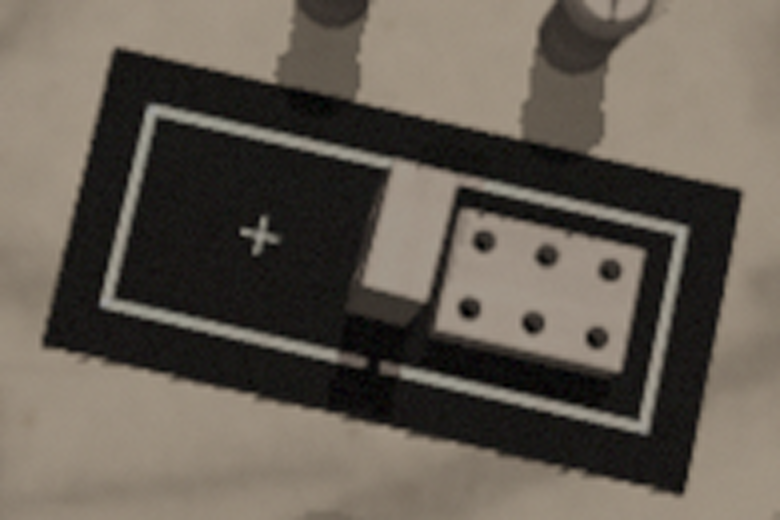

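The crop confirms it: the grey block stands at crop (410,240), with the empty bay and its cross at (260,236) and the six-hole block lying in the other bay. Both views put its top centre at (0.545,-0.085) with a 76° normal, and a 25x51 top, which matches. Tipped towards +y, the block's centre should land about 5 mm from the cross. That is well inside the 14 mm margin. I'll go in behind it with the fingers closed and push near the top.

Run:
```python
from h import *
a=np.radians(76.4); d=np.array([np.cos(a),np.sin(a),0]); C=np.array([.545,-.085,0])
at=lambda s,z: (C+d*s+[0,0,z]).tolist()
env.gripper_close(20)
js=[(y,env.inverse_kinematics(at(-.046,.15),[180,0,y])) for y in(76.4,-103.6)]
j0=np.array(read_state()["joint_positions"])
y=min((q for q in js if q[1] is not None),key=lambda q:abs(np.array(q[1])-j0).max())
print(y)
env.move_to(at(-.046,.15),[180,0,y[0]]); env.movel(at(-.046,.068),v=.1)
s0=read_state(); f0=np.array(s0["force"]); print(s0["time_s"],s0["ee_pos"],s0["gripper_width"])
for s in np.arange(-.026,.0151,.006):
    env.movel(at(s,.068),v=.05); st=read_state()
    print(round(s,3),np.round(np.array(st["force"])-f0,1))
env.pause(.4); print(read_state()["time_s"])
c=eyes.capture("top"); cv2.imwrite("pics/t1.png",cv2.resize(c["image"][150:350,270:500],None,fx=3,fy=3))
```

```text
(76.4, array([-13.64838699,  18.26443584,  -6.46903739,  65.26652677,
         0.        ,  89.95161301]))
3.6417 [ 0.53460506 -0.12990301  0.06855589] 0.0001831521587473272
-0.026 [ 0.4  0.8 -0.4]
-0.02 [ 0.5 -0.6 -1.8]
-0.014 [ 0.1 -0.8 -1.2]
-0.008 [-0.3  0.8 -0.1]
-0.002 [-0.4 -0.1 -0.7]
0.004 [ 0.4  0.1 -1. ]
0.01 [ 1.2 -0.2 -0.8]
6.1917
```

View pics/t1.png

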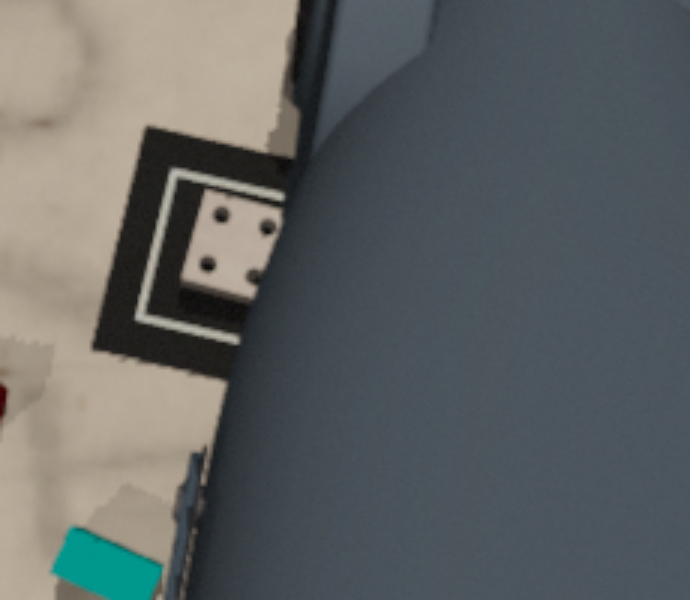

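The block has tipped and its holes show at (235,240), inside the U. I'll retract straight up, move clear and check.

Run:
```python
from h import *
p=np.array(read_state()["ee_pos"]); env.movel([p[0],p[1],.2],v=.12)
env.goto_joints([-67.895,13.648,-0.773,75.585,0,90])
c=eyes.capture("top"); cv2.imwrite("pics/t2.png",cv2.resize(c["image"][150:350,270:500],None,fx=3,fy=3))
P=pts(c);Z=P[...,2]; w=np.zeros_like(Z,bool); w[205:285,320:465]=1
m=((Z>.02)&(Z<.04)&w).astype(np.uint8)
for k in cv2.findContours(m,0,1)[0]:
    if cv2.contourArea(k)>200:
        mm=cv2.drawContours(np.zeros_like(m),[k],-1,1,-1)>0; mm&=m>0
        r=cv2.minAreaRect((P[mm][:,:2]*1000).astype(np.float32)); print(r,np.median(Z[mm]))
print(read_state()["time_s"])
```

```text
((530.4465942382812, -142.5887908935547), (76.76496124267578, 51.41728591918945), 78.97442626953125) 0.025893242170886732
((557.677490234375, -33.011871337890625), (75.86903381347656, 51.88209533691406), 76.02806854248047) 0.025858531912013594
9.4917
```

View pics/t2.png

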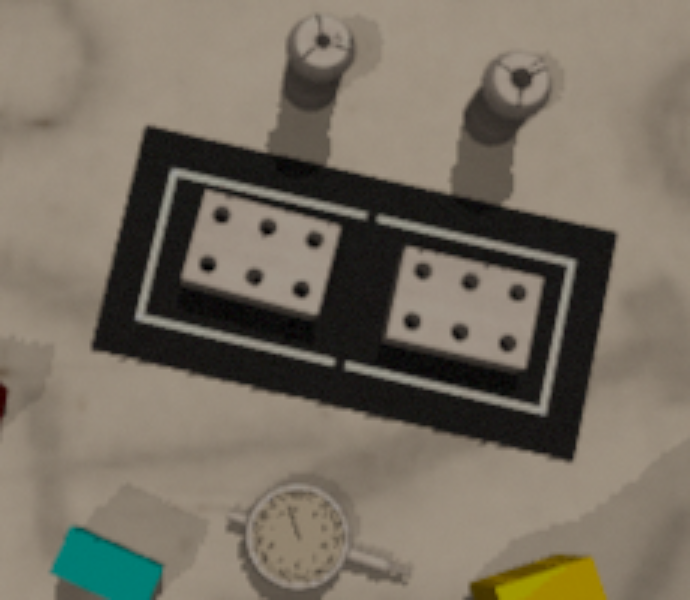

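The block lies flat at (262,253), about 5 mm from the bay centre and wholly inside the outline. The collets, gauge and other block are unmoved.

```bash
python3 -c "
from h import *
print(job_done())"
```

```text
the job is handed in; nothing more can be done
None
```

The block was tipped into the empty bay and lies flat wholly inside the printed outline, about 5 mm from the bay centre; nothing else appears to have moved, and the job was handed in at about 9.5 s on the robot's clock.

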